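Pour the hazelnuts into the nut bowl

TASK

Pick up the blue jug by its handle, turn it so that its spout faces the wooden bowl while the jug is still upright, and then tip it so that both hazelnuts roll out over the spout into the bowl. Leave the bowl standing where it is, and finally set the jug back upright on the worktop.

Things in the scene. Friction and masses are not known exactly. Their poses are not given: they have to be found in the camera images.
- jug: Blue open jug, 200 g, loose. Origin: centre of its underside; x points to the spout. Round body 76 mm wide, 55 high, floor and walls 5. Open spout 48 mm wide inside, tip at x=+100, z=55; inside it a ramp rises 37 degrees from floor (x=+31) to tip. Loop handle behind, 14 mm thick (y), clear at both sides: level top bar x=-38 to -93, z=40 to 62; outer post x=-80 to -93; bottom bar z=8 to 18.
- bowl: Brown wooden bowl, round, empty, loose, 0.5 kg, 65 mm high. Origin: centre of its underside; z up. Outside diameter 150 mm at the rim, wall 6 mm. At the start the jug's spout points some 30 to 150 degrees away from it.
- hazelnut_a: Brown hazelnut with a paler cap, a ball of 22 mm diameter, 10 g, lying in the jug. Origin: its centre. It rolls out over the spout once the jug is tipped forward past about 40 degrees; 65 degrees empties the jug surely.
- hazelnut_b: The second hazelnut, the same as hazelnut_a, lying beside it in the jug.
There are look-alikes about, which are no part of the job. Of the things that look like the jug, the larger one is meant.

How it is judged (in metres and radians):
On the way, in this order (a step that is already met when the one before it is completed fails the run):
1. the jug, still upright, is turned so that its spout faces the bowl (angle between jug's own z axis and vertical below 0.4 rad and x of bowl in the frame of jug above 0.05 m and y of bowl in the frame of jug between -0.07 and 0.07 m), for 0.1 s.
2. the jug is tipped and both hazelnuts are in the bowl (angle between jug's own z axis and vertical above 0.5 rad and horizontal distance between each of hazelnut_a, hazelnut_b and bowl below 0.065 m and height (world z) of each of hazelnut_a, hazelnut_b below 0.06 m), for 0.1 s.
At the end, for the whole second after the job is handed in: Both hazelnuts rest in the bowl (centres within 65 mm of its axis and below 60 mm), the bowl stands upright within 50 mm of where it was, and the jug stands upright (within about 8 degrees), at rest on the worktop (horizontal distance between each of hazelnut_a, hazelnut_b and bowl below 0.065 m and height (world z) of each of hazelnut_a, hazelnut_b below 0.06 m and linear speed of each of hazelnut_a, hazelnut_b below 0.05 m/s and angle between each of jug, bowl's own z axis and vertical below 0.15 rad and height (world z) of jug below 0.012 m and linear speed of jug below 0.03 m/s and distance of bowl from where it was at the start of the episode below 0.05 m); the robot touches nothing.
It fails at once if the bowl is pushed more than 50 mm or tipped over (distance of bowl from where it was at the start of the episode above 0.05 m or angle between bowl's own z axis and vertical above 0.5 rad).
It also fails if it takes over 58 s, if anything falls off the work surface, if the arm or the gripper's body presses on something with over 40 N, if the wrist force passes 120 N, or if a joint passes its speed limit or range.

ROBOT

A 6-joint arm with a two-finger parallel gripper is mounted at the origin on a cart in front of the work surface, level with it; the furniture and walls round the work are solid. World frame = base frame: x ahead of the robot, y to its left, z up, the work surface at z = 0. Lengths are in m, angles in degrees, forces in N, time in s.
With the tool pointing down it reaches from about 0.375 to 0.9 m from the base axis. Payload 3.1 kg.
Tool frame: the origin (TCP) lies between the finger pads; the fingertips stand 11 mm ahead of it and the grasp point (between the pads) lies 8 mm behind it; z points along the fingers, y is the line along which they close (so a half turn about z gives the same grasp; the last joint's range is limited). The gripper opens to 87 mm and grips with 3 to 60 N. Pads are 19 mm wide; open, the fingers measure 117 mm over their backs; the gripper's body (75 mm by 190 mm) begins 51 mm behind the grasp point.
Start: joints at [56.981, 30.224, 82.088, -0, 67.689, -10.227], TCP at [0.242, 0.576, 0.234] pointing down, gripper open.
Joint ranges: [-176.69, 176.69], [-43.24, 126.21], [12.49, 139.97], [-82, 262], [0, 151.66], [-163.58, 163.58]. Speed limits (degrees/s): [159.86, 159.86, 180, 180, 180, 180].

INTERFACE

Orientations are given as a 3x3 rotation matrix whose columns are the frame's x, y, z axes.
In Python, from rig import bot, viewer, workorder, nets gives the robot as it stands. The module is installed in compiled form; this text tells all that it offers.
- The arm moves only by the tool move_arm, never from a script. Its argument "increments" is a list of rows, each a list of 7 numbers: the shift along the tool's x, y, z normalised to -1 to 1, where 1 is 0.3 m, then the turn, a rotation vector about the tool's x, y, z normalised to -1 to 1, where 1 is pi rad, then the opening, from 0 (shut) to 1 (fully open). In form: [[tx, ty, tz, wx, wy, wz, grip], ...]. A call has 1 to 10 rows; each row is the pose to reach, as a shift and turn from the pose commanded when the call began, along the tool's axes at that moment, turning the shorter way round; what a row does not reach only later rows make up. A row lasts 1/12 s, in which the tool goes at most 41.7 mm and 7.16 degrees, less where a joint would pass 70% of its speed; a pose out of reach is approached as far as the arm can. A call with a number of a shift or a turn outside -1 to 1 is refused whole. A call with a gripper value outside its range is refused whole. The fingers move at their own pace and stop on an object; the grip force is fixed at half the most. Time passes only in rows, so rows that repeat a pose let the fingers close. It gives the time, the measured TCP pose, the force, the opening and the grip force at its end, in the units of the state.
- bot.read_state(): the state, without advancing time (a new reading comes with each control period).
- viewer.capture(name): name is "side" or "top"; returns a dict with "image" (420x560x3 uint8, blue, green, red), "K" (3x3 intrinsics, pixels), "dist" ([k1, k2, p1, p2, k3] as OpenCV has them; the pictures are not rectified), "eye" and "orientation" of the camera in the world. Camera axes: x right, y up, looking along -z (the intrinsics and any distortion apply to the point x, -y, -z); pixel columns grow to the right and rows downward; lengths in m; the calibration is good to about 2 mm. A picture is of the moment at which its call begins. There is no depth.
- workorder.hand_in(): hands the job in; it is judged then, once.
Trained networks look in the newest picture that a camera, given by its name, has taken for a name from the list of things; names that differ only in an ending like _2 or _b are one class to them, and where a whole thing is asked for, a point or a joint stands for the part that bears it (a point fixed in the world has none). Each returns a list of dicts, best first, with "conf" (0 to 1); they miss things now and then, are a little off and sometimes report something else, mostly with a low value. They report only what shows in the picture. A call takes as long as a camera call. They do not tell look-alikes from the thing itself.
- nets.find_in(camera, thing): "location" ([column, row] in pixels, amid what is visible of it).
The state is a dict: "time_s": time; "joint_positions": joint angles; "qvel": joint speeds; "tau": joint torques, N m; "position": TCP position; "tcp_rot": TCP orientation; "force": force on the tool from outside, world axes, zero at the start; "moment": the same for the moment, N m; "opening": opening from 0.0 (shut) to 1.0 (fully open); "grasp_force": force on a finger pad.
Only numpy, scipy, OpenCV 4.12 (cv2) and the standard library are available. Lean on these libraries where they do the work, as an engineer would, in place of code of your own. Each camera call takes 0.05 s, during which the arm holds its last target. There are 200 camera calls.

## Working session

There is one attempt and no reset: what is moved stays moved. The work goes in short steps, Python scripts to look and compute and a tool call to move; the robot and the scene stay as the last step left them, time stands still between calls to the robot, and variables do not carry over. Pictures are saved under pics/ and viewed, at most 10 in all, crops included, and the job is handed in when it is done.

Besides the shell and the picture viewer there is one more tool, called after "Request:" as name(argument=value, ...), one argument or row to a line, values as JSON. move_arm: Moves the arm, as the interface text tells. Its arguments: {"type":"object","properties":{"increments":{"type":"array"}},"required":["increments"]}

```bash
mkdir -p pics; cat > h.py <<'E'
import numpy as np, cv2
from rig import bot, viewer, workorder, nets
def ray(c,px):
    u=cv2.undistortPoints(np.array([[px]],float),np.array(c["K"]),np.array(c["dist"]))[0,0]
    return np.array(c["orientation"])@np.array([u[0],-u[1],-1.0])
def at(c,px,z):
    d=ray(c,px);e=np.array(c["eye"]);return e+d*(z-e[2])/d[2]
def proj(c,P):
    R=np.array(c["orientation"]);q=(np.atleast_2d(P)-np.array(c["eye"]))@R
    q=q*[1,-1,-1];return cv2.projectPoints(q,np.zeros(3),np.zeros(3),np.array(c["K"]),np.array(c["dist"]))[0][:,0]
E
python3 - <<'E'
from h import *
ims=[]
for n in("top","side"):
    c=viewer.capture(n);ims.append(c["image"]);print(n,np.round(c["eye"],3))
    for t,z in(("jug",.05),("bowl",.04),("hazelnut_a",.016)):
        for r in nets.find_in(n,t):print(t,round(r["conf"],2),np.round(r["location"],0),np.round(at(c,r["location"],z),3))
    cv2.imwrite(f"pics/{n}0.png",c["image"])
print(bot.read_state()["time_s"])
E
```

```text
top [0.305 0.061 1.062]
jug 0.7 [263. 227.] [0.496 0.096 0.05 ]
jug 0.63 [179. 212.] [0.53  0.286 0.05 ]
bowl 0.57 [380. 206.] [ 0.548 -0.169  0.04 ]
hazelnut_a 0.63 [184. 216.] [0.53  0.28  0.016]
side [0.402 0.667 0.629]
jug 0.66 [280. 244.] [0.507 0.134 0.05 ]
bowl 0.59 [289. 152.] [ 0.552 -0.194  0.04 ]
hazelnut_a 0.49 [252. 311.] [0.527 0.272 0.016]
0.4
```

View pics/top0.png

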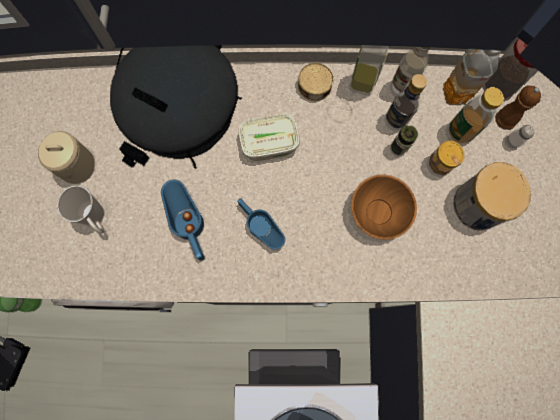

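View pics/side0.png

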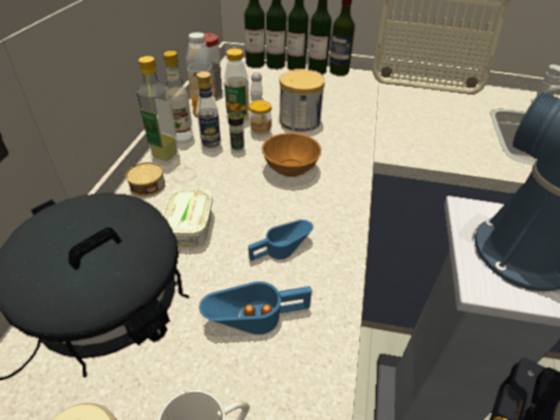

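Top view: two blue jugs. One at (182,218) is larger and holds two hazelnuts at about (188,220). The smaller one at (262,226) is empty. The larger one fits the description, with its spout up-left and its handle toward (199,255). The bowl is at (384,207). I'll confirm this in an enlarged crop and measure.

```bash
python3 - <<'E'
from h import *
from scipy.optimize import minimize
c=viewer.capture("top");s=viewer.capture("side")
def pts():
    a=np.linspace(0,2*np.pi,40);P=[]
    for z in(0,.055):P+= [[.038*np.cos(t),.038*np.sin(t),z] for t in a]
    b=[P[:40],P[40:]]
    body=np.array(P)
    sp=np.array([[x,y,z] for x,z in((0,0),(.036,0),(.1,.055),(0,.055)) for y in(-.029,.029)])
    H=lambda x0,x1,z0,z1:np.array([[x,y,z] for x in(x0,x1) for y in(-.007,.007) for z in(z0,z1)])
    return [body,sp,H(-.093,-.03,.04,.062),H(-.093,-.08,.008,.062),H(-.093,-.03,.008,.018)]
parts=pts()
def tf(P,q):
    C,S=np.cos(q[2]),np.sin(q[2]);return P@np.array([[C,S,0],[-S,C,0],[0,0,1]])+[q[0],q[1],0]
def blue(im):
    h=cv2.cvtColor(im,cv2.COLOR_BGR2HSV);return cv2.inRange(h,(95,90,30),(125,255,255))
M=[]
for k,(cam,box) in enumerate(((c,(145,165,222,270)),(s,(185,270,330,345)))):
    m=blue(cam["image"]);w=np.zeros_like(m);x0,y0,x1,y1=box;w[y0:y1,x0:x1]=255;m&=w
    M.append(cv2.morphologyEx(m,cv2.MORPH_CLOSE,np.ones((9,9)) if 0 else np.ones((3,3))))
    # fill nuts
    cs,_=cv2.findContours(M[-1],cv2.RETR_EXTERNAL,2);cs=max(cs,key=cv2.contourArea);M[-1][:]=0;cv2.drawContours(M[-1],[cs],-1,255,-1)
def sil(cam,q):
    m=np.zeros((420,560),np.uint8)
    for P in parts:
        h=cv2.convexHull((proj(cam,tf(P,q))*16).round().astype(np.int32));cv2.fillConvexPoly(m,h,255,cv2.LINE_AA,4)
    return m
def cost(q):
    return sum(np.abs(sil(k,q).astype(float)-m).sum()/m.sum() for k,m in zip((c,s),M))
best=min((minimize(cost,[.53,.28,np.radians(a)],method="Nelder-Mead",options=dict(initial_simplex=np.array([[.53,.28,np.radians(a)]]*4)+np.vstack([np.zeros(3),np.diag([.02,.02,.2])]))) for a in(0,20,40)),key=lambda r:r.fun)
q=best.x;print("jug",q[:2].round(4),np.degrees(q[2]).round(1),best.fun)
# bowl: rim mask top
h=cv2.cvtColor(c["image"],cv2.COLOR_BGR2HSV);m=cv2.inRange(h,(2,110,40),(20,255,255));w=np.zeros_like(m);w[170:245,345:422]=255;m&=w
cs,_=cv2.findContours(m,cv2.RETR_EXTERNAL,2);(u,r)=cv2.minEnclosingCircle(cv2.convexHull(max(cs,key=cv2.contourArea)));p=at(c,u,.065)
print("bowl",u,r,p.round(4),"diam",np.linalg.norm(at(c,(u[0]+r,u[1]),.065)-at(c,(u[0]-r,u[1]),.065)).round(3))
a=q[2];R=np.array([[np.cos(a),-np.sin(a)],[np.sin(a),np.cos(a)]]);print("bowl in jug",(R.T@(p[:2]-q[:2])).round(3))
outs=[]
for cam,(x0,y0,x1,y1) in((c,(140,160,300,275)),(s,(180,200,340,345))):
    im=cv2.resize(cam["image"],None,fx=3,fy=3,interpolation=2)[y0*3:y1*3,x0*3:x1*3].copy()
    big=cv2.resize(sil(cam,q),None,fx=3,fy=3)[y0*3:y1*3,x0*3:x1*3]
    cs,_=cv2.findContours((big>127).astype(np.uint8),cv2.RETR_EXTERNAL,2);cv2.drawContours(im,cs,-1,(0,255,255),1);outs.append(im)
H=max(o.shape[0] for o in outs);o=np.hstack([cv2.copyMakeBorder(o,0,H-o.shape[0],0,0,0) for o in outs]);o=cv2.resize(o,None,fx=.8,fy=.8);cv2.imwrite("pics/crop.png",o)
st=bot.read_state();print(st["position"],np.round(st["tcp_rot"],3))
# small jug edges
mm=blue(c["image"])[190:255,230:292];ys,xs=np.nonzero(mm);print("small",[at(c,(x+230,y+190),.04).round(3)[:2] for x,y in((xs.min(),ys[xs.argmin()]),(xs.max(),ys[xs.argmax()]),(xs[ys.argmin()],ys.min()),(xs[ys.argmax()],ys.max()))])
E
```

```text
jug [0.5169 0.2732] 25.2 0.49969538546939984
bowl (383.70806884765625, 206.10403442382812) 33.3272819519043 [ 0.5407 -0.1719  0.065 ] diam 0.15
bowl in jug [-0.168 -0.413]
[0.24205486 0.57617206 0.23351415] [[-0.922  0.387 -0.   ]
 [ 0.387  0.922 -0.   ]
 [ 0.    -0.    -1.   ]]
small [array([0.561, 0.154]), array([0.474, 0.05 ]), array([0.563, 0.152]), array([0.451, 0.076])]
```

View pics/crop.png

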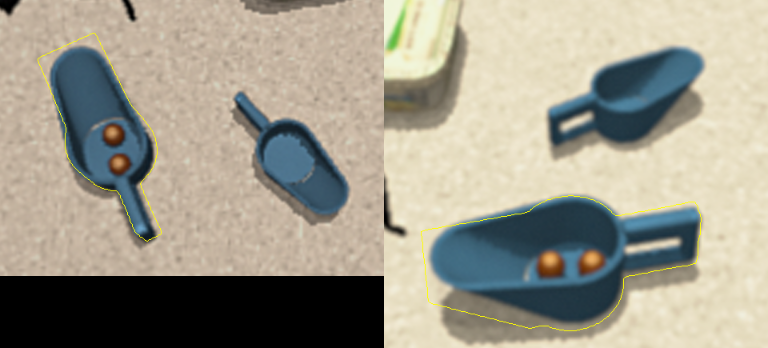

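The crop confirms it: the larger jug holds both nuts. The outline is offset by a few mm, so I'll refit with a rounded spout and a looser mask, and work out the grasp.

```bash
cat > fit.py <<'E'
from h import *
from scipy.optimize import minimize
a=np.linspace(0,2*np.pi,40)
body=np.array([[.038*np.cos(t),.038*np.sin(t),z] for z in(0,.055) for t in a])
b=np.linspace(-1.57,1.57,15)
sp=np.array([[.071+.029*np.cos(t),.029*np.sin(t),.055] for t in b]+[[.005+.029*np.cos(t),.029*np.sin(t),0] for t in b]+[[0,.029,.055],[0,-.029,.055]])
H=lambda x0,x1,z0,z1:np.array([[x,y,z] for x in(x0,x1) for y in(-.007,.007) for z in(z0,z1)])
parts=[body,sp,H(-.093,-.03,.04,.062),H(-.093,-.08,.008,.062),H(-.093,-.03,.008,.018)]
def tf(P,q):
    C,S=np.cos(q[2]),np.sin(q[2]);return P@np.array([[C,S,0],[-S,C,0],[0,0,1]])+[q[0],q[1],0]
def mask(im,box):
    f=im.astype(int);m=((f[...,0]-f[...,2])>12).astype(np.uint8)*255
    w=np.zeros_like(m);x0,y0,x1,y1=box;w[y0:y1,x0:x1]=255;m&=w
    cs,_=cv2.findContours(m,cv2.RETR_EXTERNAL,2);k=max(cs,key=cv2.contourArea);m[:]=0;cv2.drawContours(m,[k],-1,255,-1);return m
def sil(cam,q):
    m=np.zeros((420,560),np.uint8)
    for P in parts:
        h=cv2.convexHull((proj(cam,tf(P,q))*16).round().astype(np.int32));cv2.fillConvexPoly(m,h,255,cv2.LINE_AA,4)
    return m
def fit(cams,M,q0):
    f=lambda q:sum(np.abs(sil(k,q).astype(float)-m).sum()/m.sum() for k,m in zip(cams,M))
    return min((minimize(f,np.add(q0,d),method="Nelder-Mead",options=dict(initial_simplex=np.add(q0,d)+np.vstack([np.zeros(3),np.diag([.01,.01,.1])]))) for d in([0,0,0],[-.006,.006,-.06],[.006,.008,.06])),key=lambda r:r.fun)
E
python3 - <<'E'
from fit import *
c=viewer.capture("top");s=viewer.capture("side")
M=[mask(c["image"],(145,165,222,270)),mask(s["image"],(185,270,330,345))]
for cams,m in(((c,s),M),((c,),M[:1]),((s,),M[1:])):
    r=fit(cams,m,[.517,.275,.44]);print(r.x[:2].round(4),np.degrees(r.x[2]).round(1),round(r.fun,3))
    if len(cams)==2:q=r.x
outs=[]
for cam,m,(x0,y0,x1,y1) in((c,M[0],(140,160,260,275)),(s,M[1],(180,240,340,345))):
    im=cv2.resize(cam["image"],None,fx=3,fy=3,interpolation=2)[y0*3:y1*3,x0*3:x1*3].copy()
    for S,col in((sil(cam,q),(0,255,255)),(m,(0,0,255))):
        big=cv2.resize(S,None,fx=3,fy=3)[y0*3:y1*3,x0*3:x1*3]
        cs,_=cv2.findContours((big>127).astype(np.uint8),cv2.RETR_EXTERNAL,2);cv2.drawContours(im,cs,-1,col,1)
    outs.append(im)
H=max(o.shape[0] for o in outs);o=cv2.resize(np.hstack([cv2.copyMakeBorder(o,0,H-o.shape[0],0,0,0) for o in outs]),None,fx=.9,fy=.9);cv2.imwrite("pics/crop2.png",o)
E
```

```text
[0.5145 0.272 ] 24.0 0.275
[0.5175 0.2753] 24.0 0.126
[0.5188 0.2692] 24.7 0.111
```

View pics/crop2.png

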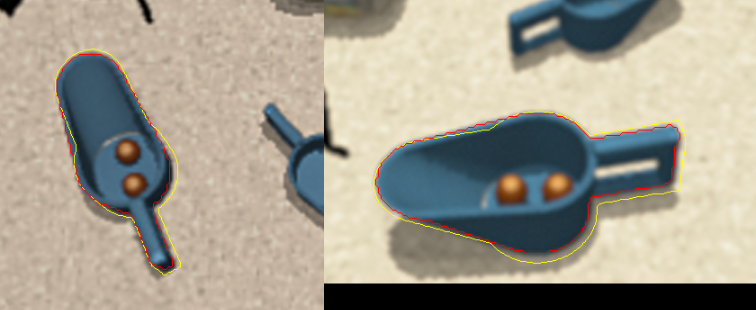

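Fit: jug at about (0.518, 0.273), yaw 24°, and bowl at (0.541, -0.172), r ≈ 75 mm ✓. I'll grasp the top bar with the tool pitched 30° forward, so the later 65° tip stays within easy wrist range.

```bash
cat > plan.py <<'E'
from h import *
from scipy.spatial.transform import Rotation as Ro
D=np.diag([-1.,1,-1])  # tool in jug-frame for tool straight down, tool y = jug y, tool x=-jug x
def jugR(yaw,tilt=0): return Ro.from_euler("ZY",[yaw,tilt],degrees=True).as_matrix()
def toolR(yaw,pitch): return jugR(yaw,-pitch)@D   # pitch = forward pitch minus jug tilt
def inc(p,R,st=None):
    st=st or bot.read_state();R0=np.array(st["tcp_rot"]);p0=np.array(st["position"])
    return np.round(np.r_[R0.T@(np.array(p)-p0)/.3,Ro.from_matrix(R0.T@R).as_rotvec()/np.pi],3).tolist()
E
python3 - <<'E'
from plan import *
R=toolR(24,30);print(R.round(3))
print(inc([.417,.228,.139],R)); print(inc([.36,.36,.2],toolR(24,15)))
E
```

```text
[[-0.791 -0.407  0.457]
 [-0.352  0.914  0.203]
 [-0.5    0.    -0.866]]
[-0.987, -0.844, 0.315, -0.068, -0.157, -0.254]
[-0.642, -0.512, 0.112, -0.034, -0.079, -0.258]
```

Request:
move_arm(
  increments=[
    [-0.64,-0.51,0.11,-0.034,-0.08,-0.258,1],
    [-0.64,-0.51,0.11,-0.034,-0.08,-0.258,1],
    [-0.64,-0.51,0.11,-0.034,-0.08,-0.258,1],
    [-0.64,-0.51,0.11,-0.034,-0.08,-0.258,1],
    [-0.64,-0.51,0.11,-0.034,-0.08,-0.258,1],
    [-0.987,-0.844,0.315,-0.068,-0.157,-0.254,1],
    [-0.987,-0.844,0.315,-0.068,-0.157,-0.254,1],
    [-0.987,-0.844,0.315,-0.068,-0.157,-0.254,1],
    [-0.987,-0.844,0.315,-0.068,-0.157,-0.254,1],
    [-0.987,-0.844,0.315,-0.068,-0.157,-0.254,1],
  ],
)

```text
time_s: 1.43
position: [0.3969, 0.2725, 0.1573]
tcp_rot: [[-0.803, -0.393, 0.448], [-0.353, 0.919, 0.173], [-0.48, -0.019, -0.877]]
force: [-0.8, -0.3, -1.4]
opening: 0.998
grasp_force: 0.0
```

```bash
python3 - <<'E'
from plan import *
R=toolR(24,30);st=bot.read_state();print(st["time_s"],np.round(st["position"],4),np.round(st["joint_positions"],1))
print(inc([.417,.228,.139],R)); print(inc([.467,.250,.044],R))
E
```

```text
1.4333 [0.3969 0.2725 0.1573] [ 21.1  23.6 127.2   2.3   0.6 -94.5]
[0.028, -0.162, 0.058, -0.008, -0.007, -0.001]
[0.02, -0.154, 0.423, -0.008, -0.007, -0.001]
```

The wrist's J5 is near its 0 limit at 30° pitch, so I'll use 15°.

```bash
python3 - <<'E'
from plan import *
R=toolR(24,15)
print(inc([.441,.238,.14],R)); print(inc([.465,.249,.043],R))
E
```

```text
[-0.05, -0.162, 0.096, -0.007, 0.076, -0.002]
[0.028, -0.154, 0.422, -0.007, 0.076, -0.002]
```

Request:
move_arm(
  increments=[
    [-0.05,-0.162,0.096,-0.007,0.076,-0.002,1],
    [-0.05,-0.162,0.096,-0.007,0.076,-0.002,1],
    [-0.05,-0.162,0.096,-0.007,0.076,-0.002,1],
    [-0.05,-0.162,0.096,-0.007,0.076,-0.002,1],
    [-0.05,-0.162,0.096,-0.007,0.076,-0.002,1],
    [-0.05,-0.162,0.096,-0.007,0.076,-0.002,1],
  ],
)

```text
time_s: 1.93
position: [0.4421, 0.2427, 0.142]
tcp_rot: [[-0.881, -0.408, 0.239], [-0.393, 0.913, 0.109], [-0.263, 0.002, -0.965]]
force: [-0.8, 0.4, 0.1]
opening: 1.0
grasp_force: 0.0
```

```bash
python3 - <<'E'
from plan import *
R=toolR(24,15);st=bot.read_state();print(st["time_s"],np.round(st["position"],4),np.round(st["joint_positions"],1))
print(inc([.441,.238,.14],R)); print(inc([.465,.249,.043],R))
for n in("top","side"):
    c=viewer.capture(n);im=c["image"].copy()
    for P in([.465,.249,.043],st["position"]):
        u=proj(c,P)[0];cv2.circle(im,tuple(int(v) for v in u),2,(0,0,255),-1)
    cv2.imwrite(f"pics/{n}1.png",im)
a=cv2.imread("pics/top1.png")[150:290,130:270];b=cv2.imread("pics/side1.png")[215:355,190:400]
cv2.imwrite("pics/pre.png",cv2.resize(np.hstack([a,b]),None,fx=2.2,fy=2.2))
E
```

```text
1.9333 [0.4421 0.2427 0.142 ] [  14.5   25.9  115.4    6.5   23.8 -105.2]
[0.011, -0.013, 0.004, 0.001, 0.001, 0.0]
[0.011, -0.013, 0.339, 0.001, 0.001, 0.0]
```

View pics/pre.png

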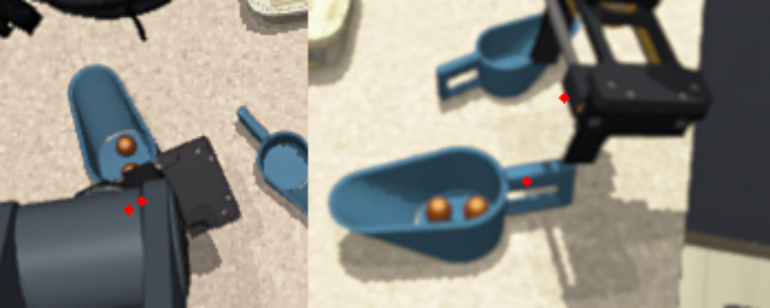

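The target dot sits on the top bar of the handle, clear of the body. I'll descend straight along the tool and close.

Request:
move_arm(
  increments=[
    [0,0,0.1,0,0,0,1],
    [0,0,0.18,0,0,0,1],
    [0,0,0.24,0,0,0,1],
    [0,0,0.29,0,0,0,1],
    [0,0,0.32,0,0,0,1],
    [0,0,0.333,0,0,0,1],
    [0,0,0.333,0,0,0,1],
  ],
)

```text
time_s: 2.62
position: [0.4673, 0.2539, 0.0455]
tcp_rot: [[-0.881, -0.408, 0.239], [-0.393, 0.913, 0.109], [-0.263, 0.002, -0.965]]
force: [-0.3, -0.2, 0.5]
opening: 1.002
grasp_force: 0.0
```

Request:
move_arm(
  increments=[
    [0,0,0,0,0,0,0.6],
    [0,0,0,0,0,0,0.4],
    [0,0,0,0,0,0,0.3],
    [0,0,0,0,0,0,0.2],
    [0,0,0,0,0,0,0.1],
    [0,0,0,0,0,0,0],
    [0,0,0,0,0,0,0],
    [0,0,0,0,0,0,0],
    [0,0,0,0,0,0,0],
  ],
)

```text
time_s: 3.37
position: [0.4683, 0.2536, 0.0461]
tcp_rot: [[-0.881, -0.407, 0.241], [-0.392, 0.913, 0.109], [-0.265, 0.002, -0.964]]
force: [-0.6, -0.8, 0.5]
opening: 0.403
grasp_force: 0.0
```

```bash
python3 - <<'E'
from plan import *
R=toolR(24,15);st=bot.read_state();print(st["time_s"],np.round(st["position"],4),st["opening"],st["grasp_force"],np.round(st["joint_positions"],1))
print(inc([.465,.249,.043],R)); print(inc([.465,.249,.143],R))
# carry: upright at heading -75, tip 30mm short of bowl centre
b=np.array([.541,-.172,0])
def tcp(yaw,tilt,p,G):
    return np.array(G)+.008*toolR(yaw,p-tilt)[:,2]
h=jugR(-75)[:,0];G=b-.2*h+[0,0,.16];print("up",tcp(-75,0,15,G),inc(tcp(-75,0,15,G),toolR(-75,15)))
E
```

```text
3.3667 [0.4683 0.2536 0.0461] 0.4033059906102498 0.0 [  15.    38.9  114.7   12.5   11.5 -111. ]
[0.018, -0.01, 0.006, 0.001, 0.002, 0.0]
[-0.07, -0.009, -0.316, 0.001, 0.002, 0.0]
up [0.48977209 0.01918517 0.15227259] [0.15, -0.742, -0.409, 0.144, 0.001, 0.531]
```

Request:
move_arm(
  increments=[
    [0.01,-0.01,0.006,0,0,0,0],
    [0.01,-0.01,0.006,0,0,0,0],
    [0.01,-0.01,0.006,0,0,0,0],
    [0.01,-0.01,0.006,0,0,0,0],
    [0.01,-0.01,0.006,0,0,0,0],
    [0.01,-0.01,0.006,0,0,0,0],
    [0.01,-0.01,0.006,0,0,0,0],
    [0.01,-0.01,0.006,0,0,0,0],
  ],
)

```text
time_s: 4.03
position: [0.4672, 0.2499, 0.0436]
tcp_rot: [[-0.881, -0.407, 0.241], [-0.392, 0.913, 0.109], [-0.264, 0.002, -0.964]]
force: [0.3, -0.0, -0.9]
opening: 0.157
grasp_force: 30.0
```

```bash
python3 - <<'E'
from plan import *
st=bot.read_state();print(np.round(st["joint_positions"],1))
R=toolR(24,15);print(inc([.465,.249,.043],R)); print(inc(np.array(st["position"])+[-.0,0,.1],np.array(st["tcp_rot"])))
E
```

```text
[  14.6   39.2  115.1   13.9   10.9 -112.7]
[0.008, 0.0, -0.0, 0.001, 0.002, 0.0]
[-0.088, 0.001, -0.321, 0.0, 0.0, 0.0]
```

Gripped: opening 13.7 mm matches the 14 mm handle, with 30 N on the pads. Lift gently.

Request:
move_arm(
  increments=[
    [-0.004,0,-0.015,0,0,0,0],
    [-0.013,0,-0.048,0,0,0,0],
    [-0.026,0,-0.096,0,0,0,0],
    [-0.042,0,-0.154,0,0,0,0],
    [-0.06,0,-0.22,0,0,0,0],
    [-0.076,0,-0.28,0,0,0,0],
    [-0.09,0,-0.33,0,0,0,0],
    [-0.1,0,-0.365,0,0,0,0],
    [-0.105,0,-0.385,0,0,0,0],
    [-0.106,0,-0.39,0,0,0,0],
  ],
)

```text
time_s: 4.87
position: [0.4673, 0.2497, 0.1661]
tcp_rot: [[-0.88, -0.408, 0.243], [-0.393, 0.913, 0.11], [-0.267, 0.001, -0.964]]
force: [-0.4, 0.1, -2.0]
opening: 0.157
grasp_force: 30.0
```

```bash
python3 - <<'E'
from plan import *
st=bot.read_state();print(st["position"],st["opening"],st["force"],np.round(st["joint_positions"],1))
c=viewer.capture("side");cv2.imwrite("pics/lift.png",cv2.resize(c["image"][120:360,180:420],None,fx=2,fy=2))
E
```

```text
[0.46733358 0.24974716 0.16610941] 0.15667270644429698 [-0.37685617  0.13857451 -2.00726437] [  14.6   24.5  110.9    5.3   29.4 -103.7]
```

View pics/lift.png

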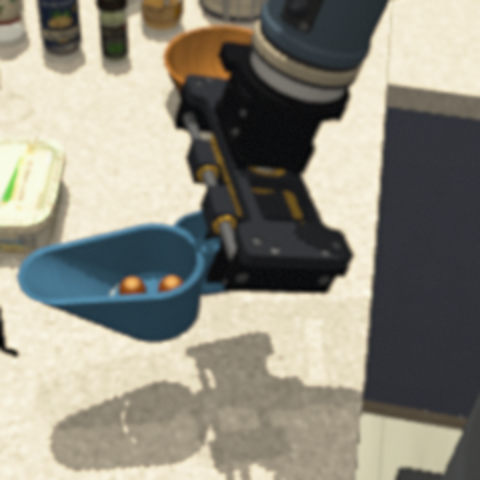

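The jug hangs level with both nuts inside. I'll carry it to a facing pose with heading -75°.

```bash
python3 - <<'E'
from plan import *
p0=np.array([.4673,.2497,.166]);p1=np.array([.490,.019,.166]);R0=np.array(bot.read_state()["tcp_rot"]);R0=toolR(24,15.4)
def pose(s):
    return p0+(p1-p0)*s+np.array([-.02,0,0])*4*s*(1-s), Ro.from_euler("z",-99*s,degrees=True).as_matrix()@R0
f=lambda k:3*(k/26)**2-2*(k/26)**3
for a,b in((0,10),(10,18),(18,26)):
    P,R=pose(f(a))
    print([np.round(inc(*pose(f(k)),st=dict(position=P,tcp_rot=R)),2 if 0 else 3).tolist()+[0] for k in range(a+1,b+1)])
E
```

```text
[[0.002, -0.003, -0.001, 0.001, 0.0, 0.002, 0], [0.008, -0.011, -0.002, 0.002, 0.0, 0.009, 0], [0.017, -0.023, -0.005, 0.005, 0.0, 0.02, 0], [0.029, -0.04, -0.008, 0.009, 0.0, 0.034, 0], [0.043, -0.061, -0.012, 0.014, -0.0, 0.051, 0], [0.059, -0.086, -0.016, 0.02, 0.0, 0.072, 0], [0.076, -0.115, -0.021, 0.026, 0.0, 0.095, 0], [0.094, -0.147, -0.026, 0.033, -0.0, 0.12, 0], [0.112, -0.181, -0.031, 0.04, -0.0, 0.147, 0], [0.129, -0.218, -0.036, 0.048, 0.0, 0.175, 0]]
[[-0.006, -0.042, 0.002, 0.008, -0.0, 0.029, 0], [-0.014, -0.085, 0.004, 0.016, 0.0, 0.06, 0], [-0.024, -0.128, 0.007, 0.025, -0.0, 0.09, 0], [-0.035, -0.171, 0.01, 0.033, -0.0, 0.121, 0], [-0.048, -0.214, 0.013, 0.042, -0.0, 0.151, 0], [-0.063, -0.255, 0.017, 0.05, 0.0, 0.18, 0], [-0.078, -0.294, 0.021, 0.057, -0.0, 0.209, 0], [-0.093, -0.331, 0.026, 0.065, 0.0, 0.236, 0]]
[[-0.034, -0.013, 0.009, 0.007, -0.0, 0.025, 0], [-0.066, -0.025, 0.018, 0.013, -0.0, 0.048, 0], [-0.095, -0.034, 0.026, 0.019, -0.0, 0.068, 0], [-0.121, -0.041, 0.033, 0.024, -0.0, 0.086, 0], [-0.141, -0.047, 0.039, 0.028, -0.0, 0.1, 0], [-0.157, -0.051, 0.043, 0.031, -0.0, 0.111, 0], [-0.167, -0.054, 0.046, 0.032, -0.0, 0.117, 0], [-0.17, -0.055, 0.047, 0.033, -0.0, 0.12, 0]]
```

Request:
move_arm(
  increments=[
    [0.002,-0.003,-0.001,0.001,0,0.002,0],
    [0.008,-0.011,-0.002,0.002,0,0.009,0],
    [0.017,-0.023,-0.005,0.005,0,0.02,0],
    [0.029,-0.04,-0.008,0.009,0,0.034,0],
    [0.043,-0.061,-0.012,0.014,0,0.051,0],
    [0.059,-0.086,-0.016,0.02,0,0.072,0],
    [0.076,-0.115,-0.021,0.026,0,0.095,0],
    [0.094,-0.147,-0.026,0.033,0,0.12,0],
    [0.112,-0.181,-0.031,0.04,0,0.147,0],
    [0.129,-0.218,-0.036,0.048,0,0.175,0],
  ],
)

```text
time_s: 5.75
position: [0.4559, 0.1727, 0.1638]
tcp_rot: [[-0.954, 0.155, 0.258], [0.15, 0.988, -0.04], [-0.261, 0.001, -0.965]]
force: [0.2, -0.3, -3.2]
opening: 0.16
grasp_force: 30.0
```

Request:
move_arm(
  increments=[
    [-0.006,-0.042,0.002,0.008,0,0.029,0],
    [-0.014,-0.085,0.004,0.016,0,0.06,0],
    [-0.024,-0.128,0.007,0.025,0,0.09,0],
    [-0.035,-0.171,0.01,0.033,0,0.121,0],
    [-0.048,-0.214,0.013,0.042,0,0.151,0],
    [-0.063,-0.255,0.017,0.05,0,0.18,0],
    [-0.078,-0.294,0.021,0.057,0,0.209,0],
    [-0.093,-0.331,0.026,0.065,0,0.236,0],
  ],
)

```text
time_s: 6.42
position: [0.4702, 0.0703, 0.1636]
tcp_rot: [[-0.581, 0.799, 0.157], [0.771, 0.601, -0.21], [-0.262, -0.001, -0.965]]
force: [0.1, -0.1, -2.0]
opening: 0.163
grasp_force: 30.0
```

Request:
move_arm(
  increments=[
    [-0.034,-0.013,0.009,0.007,0,0.025,0],
    [-0.066,-0.025,0.018,0.013,0,0.048,0],
    [-0.095,-0.034,0.026,0.019,0,0.068,0],
    [-0.121,-0.041,0.033,0.024,0,0.086,0],
    [-0.141,-0.047,0.039,0.028,0,0.1,0],
    [-0.157,-0.051,0.043,0.031,0,0.111,0],
    [-0.167,-0.054,0.046,0.032,0,0.117,0],
    [-0.17,-0.055,0.047,0.033,0,0.12,0],
    [-0.17,-0.055,0.047,0.033,0,0.12,0],
    [-0.17,-0.055,0.047,0.033,0,0.12,0],
  ],
)

```text
time_s: 7.25
position: [0.4893, 0.0191, 0.1642]
tcp_rot: [[-0.249, 0.966, 0.066], [0.932, 0.258, -0.255], [-0.263, -0.002, -0.965]]
force: [-0.3, 0.3, -1.7]
opening: 0.163
grasp_force: 30.0
```

```bash
python3 - <<'E'
from plan import *
st=bot.read_state();print(st["time_s"],np.round(st["position"],4),np.round(st["tcp_rot"],3).tolist(),np.round(st["joint_positions"],1))
ims=[]
for n in("top","side"):ims.append(viewer.capture(n)["image"])
cv2.imwrite("pics/face.png",cv2.resize(np.hstack([ims[0][130:290,200:430],ims[1][60:220,190:390]]),None,fx=1.8,fy=1.8))
# pour path: tip pivot
b=np.array([.541,-.172,0]);yaw=-75
R=np.array(st["tcp_rot"]);Rj=R@(toolR(0,15.4)).T; print("jug x,z",Rj[:,0].round(3),Rj[:,2].round(3))
G=np.array(st["position"])-.008*R[:,2]; o=G-Rj@[-.062,0,.051];print("jug o",o.round(3),"bowl in jug",(Rj.T@(b-o)).round(3),"tip",(o+Rj@[.1,0,.055]).round(3))
E
```

```text
7.25 [0.4893 0.0191 0.1642] [[-0.249, 0.966, 0.066], [0.932, 0.258, -0.255], [-0.263, -0.002, -0.965]] [ -2.1  26.4 107.2 -21.3  43.9  -1.9]
jug x,z [ 0.258 -0.966 -0.002] [ 0.002 -0.002  1.   ]
jug o [ 0.505 -0.039  0.121] bowl in jug [ 0.138  0.001 -0.12 ] tip [ 0.531 -0.135  0.176]
```

View pics/face.png

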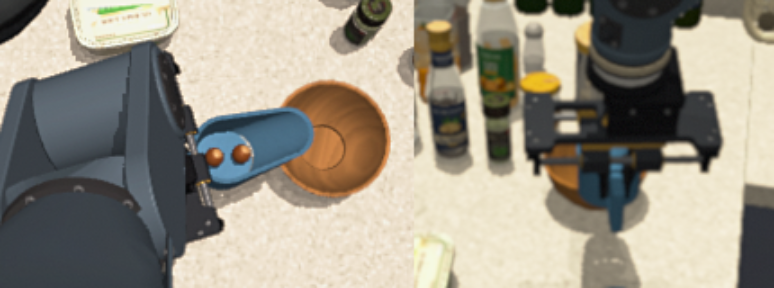

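Both nuts are aboard and the spout faces the bowl: computed bowl in the jug frame is x=0.138, y≈0. Next I'll pour by pivoting about the tip while lowering it.

```bash
cat > pour.py <<'E'
from plan import *
b=np.array([.541,-.172,0]);yaw=-75;h=jugR(yaw)[:,0]
def pose(t):
    tz=.173-.085*min(1,t/42)
    tip=b-h*(.038-.008*min(1,t/42))+[0,0,tz]
    G=tip+jugR(yaw,t)@np.array([-.162,0,-.004]);R=toolR(yaw,15.3-t)
    return G+.008*R[:,2],R
E
python3 - <<'E'
from pour import *
print(pose(0)[0])
T=[0]+[1,3,6,9,12,15,18,21,24,27]+[30,33,36,39,41.5,44,46.5,48,49,49]+[51,54,57,60,63,66,68,69,69,69]
for a in(0,10,20):
    P,R=pose(T[a]);print([inc(*pose(t),st=dict(position=P,tcp_rot=R))+[0] for t in T[a+1:a+11]])
E
```

```text
[0.48978255 0.01914611 0.16128354]
[[-0.001, 0.0, -0.002, -0.0, 0.006, -0.0, 0], [-0.003, 0.0, -0.007, 0.0, 0.017, -0.0, 0], [-0.007, -0.0, -0.014, 0.0, 0.033, 0.0, 0], [-0.012, -0.0, -0.021, 0.0, 0.05, 0.0, 0], [-0.019, 0.0, -0.027, -0.0, 0.067, -0.0, 0], [-0.027, 0.0, -0.032, 0.0, 0.083, 0.0, 0], [-0.036, 0.0, -0.037, -0.0, 0.1, -0.0, 0], [-0.047, 0.0, -0.041, -0.0, 0.117, -0.0, 0], [-0.059, 0.0, -0.044, 0.0, 0.133, -0.0, 0], [-0.072, 0.0, -0.047, 0.0, 0.15, 0.0, 0]]
[[-0.012, 0.0, -0.008, -0.0, 0.017, 0.0, 0], [-0.026, -0.0, -0.015, -0.0, 0.033, -0.0, 0], [-0.04, -0.0, -0.022, 0.0, 0.05, 0.0, 0], [-0.057, -0.0, -0.029, -0.0, 0.067, -0.0, 0], [-0.071, 0.0, -0.034, -0.0, 0.081, -0.0, 0], [-0.083, 0.0, -0.052, 0.0, 0.094, -0.0, 0], [-0.094, 0.0, -0.072, 0.0, 0.108, -0.0, 0], [-0.102, -0.0, -0.084, 0.0, 0.117, -0.0, 0], [-0.107, 0.0, -0.092, 0.0, 0.122, -0.0, 0], [-0.107, 0.0, -0.092, 0.0, 0.122, -0.0, 0]]
[[-0.004, -0.0, -0.018, 0.0, 0.011, -0.0, 0], [-0.011, 0.0, -0.045, -0.0, 0.028, -0.0, 0], [-0.019, 0.0, -0.072, 0.0, 0.044, -0.0, 0], [-0.029, 0.0, -0.098, 0.0, 0.061, -0.0, 0], [-0.04, 0.0, -0.124, 0.0, 0.078, -0.0, 0], [-0.053, -0.0, -0.149, 0.0, 0.094, 0.0, 0], [-0.062, -0.0, -0.165, 0.0, 0.106, -0.0, 0], [-0.067, -0.0, -0.173, -0.0, 0.111, -0.0, 0], [-0.067, -0.0, -0.173, -0.0, 0.111, -0.0, 0], [-0.067, -0.0, -0.173, -0.0, 0.111, -0.0, 0]]
```

Request:
move_arm(
  increments=[
    [-0.001,0,-0.002,0,0.006,0,0],
    [-0.003,0,-0.007,0,0.017,0,0],
    [-0.007,0,-0.014,0,0.033,0,0],
    [-0.012,0,-0.021,0,0.05,0,0],
    [-0.019,0,-0.027,0,0.067,0,0],
    [-0.027,0,-0.032,0,0.083,0,0],
    [-0.036,0,-0.037,0,0.1,0,0],
    [-0.047,0,-0.041,0,0.117,0,0],
    [-0.059,0,-0.044,0,0.133,0,0],
    [-0.072,0,-0.047,0,0.15,0,0],
  ],
)

```text
time_s: 8.18
position: [0.494, 0.0025, 0.1841]
tcp_rot: [[-0.253, 0.966, -0.053], [0.945, 0.259, 0.198], [0.205, -0.0, -0.979]]
force: [-0.5, -0.4, -1.5]
opening: 0.158
grasp_force: 30.0
```

```bash
python3 - <<'E'
from pour import *
st=bot.read_state();print(st["time_s"],np.round(st["joint_positions"],1),inc(*pose(27)))
R=np.array(st["tcp_rot"]);Rj=R@toolR(0,15.3).T;G=np.array(st["position"])-.008*R[:,2];print("tip",(G+Rj@[.162,0,.004]).round(3),"want",(b-h*.033).round(3))
E
```

```text
8.1833 [-18.7  26.2 101.4  11.4  59.6 -40.1] [-0.003, 0.001, 0.012, -0.0, -0.001, -0.0]
tip [ 0.532 -0.14   0.122] want [ 0.532 -0.14   0.   ]
```

Tracking is right on plan; the pour continues.

Request:
move_arm(
  increments=[
    [-0.012,0,-0.008,0,0.017,0,0],
    [-0.026,0,-0.015,0,0.033,0,0],
    [-0.04,0,-0.022,0,0.05,0,0],
    [-0.057,0,-0.029,0,0.067,0,0],
    [-0.071,0,-0.034,0,0.081,0,0],
    [-0.083,0,-0.052,0,0.094,0,0],
    [-0.094,0,-0.072,0,0.108,0,0],
    [-0.102,0,-0.084,0,0.117,0,0],
    [-0.107,0,-0.092,0,0.122,0,0],
    [-0.107,0,-0.092,0,0.122,0,0],
  ],
)

```text
time_s: 9.02
position: [0.5041, -0.0344, 0.2039]
tcp_rot: [[-0.213, 0.966, -0.143], [0.805, 0.257, 0.535], [0.553, -0.001, -0.833]]
force: [-0.6, 0.1, -2.7]
opening: 0.152
grasp_force: 30.0
```

Request:
move_arm(
  increments=[
    [-0.004,0,-0.018,0,0.011,0,0],
    [-0.011,0,-0.045,0,0.028,0,0],
    [-0.019,0,-0.072,0,0.044,0,0],
    [-0.029,0,-0.098,0,0.061,0,0],
    [-0.04,0,-0.124,0,0.078,0,0],
    [-0.053,0,-0.149,0,0.094,0,0],
    [-0.062,0,-0.165,0,0.106,0,0],
    [-0.067,0,-0.173,0,0.111,0,0],
    [-0.067,0,-0.173,0,0.111,0,0],
    [-0.067,0,-0.173,0,0.111,0,0],
  ],
)

```text
time_s: 9.85
position: [0.5153, -0.0769, 0.2361]
tcp_rot: [[-0.152, 0.966, -0.208], [0.573, 0.258, 0.778], [0.805, -0.001, -0.593]]
force: [-0.1, 0.1, -1.2]
opening: 0.158
grasp_force: 30.0
```

```bash
python3 - <<'E'
from pour import *
ims=[]
for n in("top","side"):
    c=viewer.capture(n);ims.append(c["image"])
    for r in nets.find_in(n,"hazelnut_a"):print(n,round(r["conf"],2),np.round(r["location"]),at(c,r["location"],.02).round(3))
st=bot.read_state();print(st["time_s"],np.round(st["joint_positions"],1),inc(*pose(69)))
cv2.imwrite("pics/pour.png",cv2.resize(np.hstack([ims[0][130:290,220:430],ims[1][60:220,190:390]]),None,fx=1.8,fy=1.8))
E
```

```text
10.05 [-37.7  40.3  83.3  29.9 101.9 -58.9] [-0.011, 0.001, 0.005, -0.0, 0.0, -0.0]
```

View pics/pour.png

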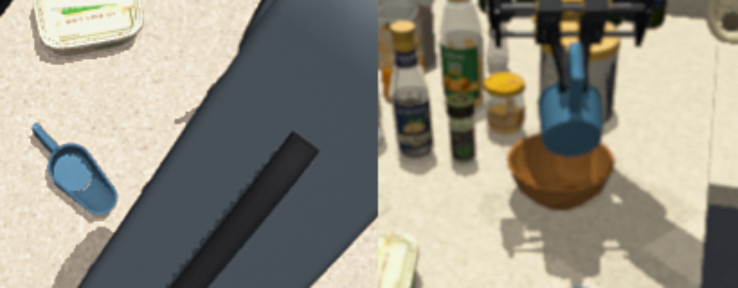

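The top view is blocked by the arm. The side view shows the jug tipped over the bowl, with no nuts on the worktop. I'll pause, then tip back along the same path and check.

```bash
python3 - <<'E'
from pour import *
T=[69,66,62,57,52,47,42,37,32,27,27]
P,R=pose(69);print([inc(*pose(t),st=dict(position=P,tcp_rot=R))+[0] for t in T[1:]])
T=[27,23,18,13,8,4,1,0,0]
P,R=pose(27);print([inc(*pose(t),st=dict(position=P,tcp_rot=R))+[0] for t in T[1:]])
E
```

```text
[[0.005, -0.0, 0.028, 0.0, -0.017, 0.0, 0], [0.009, 0.0, 0.065, 0.0, -0.039, 0.0, 0], [0.01, 0.0, 0.111, 0.0, -0.067, -0.0, 0], [0.007, 0.0, 0.158, 0.0, -0.094, -0.0, 0], [0.0, -0.0, 0.204, 0.0, -0.122, 0.0, 0], [-0.01, 0.0, 0.249, 0.0, -0.15, -0.0, 0], [0.004, 0.0, 0.276, 0.0, -0.178, -0.0, 0], [0.015, -0.0, 0.301, 0.0, -0.206, -0.0, 0], [0.021, -0.0, 0.325, -0.0, -0.233, 0.0, 0], [0.021, -0.0, 0.325, -0.0, -0.233, 0.0, 0]]
[[0.014, 0.0, 0.011, 0.0, -0.022, -0.0, 0], [0.028, 0.0, 0.025, 0.0, -0.05, -0.0, 0], [0.037, 0.0, 0.039, -0.0, -0.078, -0.0, 0], [0.043, 0.0, 0.053, -0.0, -0.106, -0.0, 0], [0.044, -0.0, 0.064, -0.0, -0.128, -0.0, 0], [0.044, 0.0, 0.072, -0.0, -0.144, -0.0, 0], [0.043, -0.0, 0.074, -0.0, -0.15, -0.0, 0], [0.043, -0.0, 0.074, -0.0, -0.15, -0.0, 0]]
```

Request:
move_arm(
  increments=[
    [0,0,0,0,0,0,0],
    [0,0,0,0,0,0,0],
    [0,0,0,0,0,0,0],
    [0,0,0,0,0,0,0],
    [0,0,0,0,0,0,0],
    [0,0,0,0,0,0,0],
    [0,0,0,0,0,0,0],
    [0,0,0,0,0,0,0],
    [0,0,0,0,0,0,0],
    [0,0,0,0,0,0,0],
  ],
)

```text
time_s: 10.88
position: [0.5154, -0.0774, 0.2362]
tcp_rot: [[-0.152, 0.966, -0.208], [0.573, 0.257, 0.778], [0.806, -0.001, -0.592]]
force: [-0.4, 0.2, -1.9]
opening: 0.158
grasp_force: 30.0
```

Request:
move_arm(
  increments=[
    [0.005,0,0.028,0,-0.017,0,0],
    [0.009,0,0.065,0,-0.039,0,0],
    [0.01,0,0.111,0,-0.067,0,0],
    [0.007,0,0.158,0,-0.094,0,0],
    [0,0,0.204,0,-0.122,0,0],
    [-0.01,0,0.249,0,-0.15,0,0],
    [0.004,0,0.276,0,-0.178,0,0],
    [0.015,0,0.301,0,-0.206,0,0],
    [0.021,0,0.325,0,-0.233,0,0],
    [0.021,0,0.325,0,-0.233,0,0],
  ],
)

```text
time_s: 11.72
position: [0.4913, 0.0062, 0.1842]
tcp_rot: [[-0.255, 0.965, -0.057], [0.945, 0.262, 0.197], [0.205, -0.003, -0.979]]
force: [-1.2, 0.3, -1.6]
opening: 0.156
grasp_force: 30.0
```

```bash
python3 - <<'E'
from pour import *
ims=[]
for n in("top","side"):
    c=viewer.capture(n);ims.append(c["image"])
    for r in nets.find_in(n,"hazelnut_a"):print(n,round(r["conf"],2),np.round(r["location"]),at(c,r["location"],.02).round(3))
st=bot.read_state();print(st["time_s"],np.round(st["joint_positions"],1),inc(*pose(27)))
cv2.imwrite("pics/pour2.png",cv2.resize(np.hstack([ims[0][130:290,220:430],ims[1][60:220,190:390]]),None,fx=1.8,fy=1.8))
E
```

```text
11.9167 [-18.8  26.3 101.3  11.3  59.5 -40. ] [0.002, -0.001, 0.011, -0.0, -0.0, -0.001]
```

View pics/pour2.png

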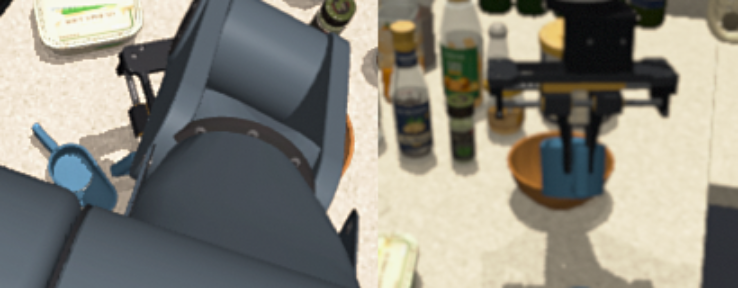

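Neither nut nor bowl interior is visible yet. Back to upright, where the top view showed both jug and bowl.

Request:
move_arm(
  increments=[
    [0.014,0,0.011,0,-0.022,0,0],
    [0.028,0,0.025,0,-0.05,0,0],
    [0.037,0,0.039,0,-0.078,0,0],
    [0.043,0,0.053,0,-0.106,0,0],
    [0.044,0,0.064,0,-0.128,0,0],
    [0.044,0,0.072,0,-0.144,0,0],
    [0.043,0,0.074,0,-0.15,0,0],
    [0.043,0,0.074,0,-0.15,0,0],
  ],
)

```text
time_s: 12.58
position: [0.4897, 0.0185, 0.1635]
tcp_rot: [[-0.248, 0.967, 0.064], [0.932, 0.256, -0.255], [-0.263, -0.003, -0.965]]
force: [0.8, -0.0, -2.0]
opening: 0.159
grasp_force: 30.0
```

```bash
python3 - <<'E'
from pour import *
c=viewer.capture("top")
for r in nets.find_in("top","hazelnut_a"):print(round(r["conf"],2),np.round(r["location"]),at(c,r["location"],.02).round(3))
st=bot.read_state();print(st["time_s"],st["position"],np.round(st["joint_positions"],1))
cv2.imwrite("pics/up2.png",cv2.resize(c["image"][150:260,260:430],None,fx=3,fy=3))
# return path: reverse to original place at z lifted
p0=np.array([.490,.019,.164]);p1=np.array([.467,.2497,.166]);R0=toolR(-75,15.3)
def ps(s): return p0+(p1-p0)*s+np.array([-.02,0,0])*4*s*(1-s), Ro.from_euler("z",99*s,degrees=True).as_matrix()@R0
f=lambda k:3*(k/24)**2-2*(k/24)**3
for a,e in((0,8),(8,16),(16,24)):
    P,R=ps(f(a));print([inc(*ps(f(k)),st=dict(position=P,tcp_rot=R))+[0] for k in range(a+2,e+1,2)])
E
```

```text
0.47 [375. 218.] [ 0.523 -0.16   0.02 ]
12.6833 [0.49032268 0.01789278 0.16404579] [ -2.2  26.4 107.1 -21.2  44.   -2. ]
[[0.016, -0.003, -0.004, -0.003, 0.0, -0.01, 0], [0.059, -0.008, -0.017, -0.011, 0.0, -0.039, 0], [0.123, -0.014, -0.035, -0.023, 0.0, -0.083, 0], [0.203, -0.017, -0.057, -0.038, 0.0, -0.138, 0]]
[[0.078, 0.043, -0.022, -0.017, 0.0, -0.062, 0], [0.156, 0.095, -0.044, -0.035, -0.0, -0.128, 0], [0.229, 0.153, -0.065, -0.053, 0.0, -0.193, 0], [0.293, 0.213, -0.084, -0.07, 0.0, -0.255, 0]]
[[-0.006, 0.079, 0.001, -0.015, -0.0, -0.055, 0], [-0.014, 0.143, 0.003, -0.027, 0.0, -0.098, 0], [-0.022, 0.185, 0.004, -0.035, 0.0, -0.127, 0], [-0.025, 0.2, 0.005, -0.038, -0.0, -0.138, 0]]
```

View pics/up2.png

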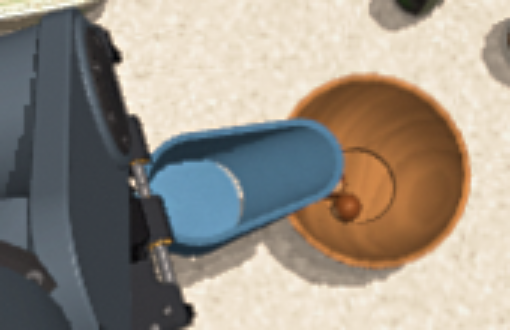

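The jug is empty. One nut is in the bowl at crop (347,207), with the second beside it partly under the spout at (338,192). I'll return to the original spot.

Request:
move_arm(
  increments=[
    [0.016,-0.003,-0.004,-0.003,0,-0.01,0],
    [0.036,-0.005,-0.01,-0.007,0,-0.024,0],
    [0.059,-0.008,-0.017,-0.011,0,-0.039,0],
    [0.09,-0.011,-0.026,-0.017,0,-0.06,0],
    [0.123,-0.014,-0.035,-0.023,0,-0.083,0],
    [0.16,-0.016,-0.046,-0.03,0,-0.11,0],
    [0.203,-0.017,-0.057,-0.038,0,-0.138,0],
  ],
)

```text
time_s: 13.27
position: [0.4688, 0.0782, 0.1652]
tcp_rot: [[-0.631, 0.756, 0.173], [0.73, 0.654, -0.199], [-0.263, 0.0, -0.965]]
force: [-0.2, 1.2, -0.9]
opening: 0.155
grasp_force: 30.0
```

Request:
move_arm(
  increments=[
    [0.038,0.02,-0.011,-0.008,0,-0.03,0],
    [0.078,0.043,-0.022,-0.017,0,-0.062,0],
    [0.117,0.068,-0.033,-0.026,0,-0.095,0],
    [0.156,0.095,-0.044,-0.035,0,-0.128,0],
    [0.193,0.123,-0.055,-0.044,0,-0.16,0],
    [0.229,0.153,-0.065,-0.053,0,-0.193,0],
    [0.262,0.183,-0.075,-0.062,0,-0.225,0],
    [0.293,0.213,-0.084,-0.07,0,-0.255,0],
  ],
)

```text
time_s: 13.93
position: [0.4572, 0.1894, 0.1662]
tcp_rot: [[-0.964, 0.025, 0.263], [0.024, 1.0, -0.006], [-0.263, 0.001, -0.965]]
force: [0.5, 0.5, -1.8]
opening: 0.157
grasp_force: 30.0
```

Request:
move_arm(
  increments=[
    [-0.003,0.042,0,-0.008,0,-0.029,0],
    [-0.006,0.079,0.001,-0.015,0,-0.055,0],
    [-0.01,0.113,0.002,-0.021,0,-0.078,0],
    [-0.014,0.143,0.003,-0.027,0,-0.098,0],
    [-0.018,0.166,0.004,-0.031,0,-0.114,0],
    [-0.022,0.185,0.004,-0.035,0,-0.127,0],
    [-0.025,0.2,0.005,-0.038,0,-0.138,0],
    [-0.025,0.2,0.005,-0.038,0,-0.138,0],
    [-0.025,0.2,0.005,-0.038,0,-0.138,0],
  ],
)

```text
time_s: 14.68
position: [0.4671, 0.2486, 0.1667]
tcp_rot: [[-0.881, -0.406, 0.241], [-0.392, 0.914, 0.109], [-0.264, 0.002, -0.964]]
force: [0.0, -0.0, -1.7]
opening: 0.158
grasp_force: 30.0
```

```bash
python3 - <<'E'
from plan import *
st=bot.read_state();print(st["time_s"],st["position"],np.round(st["joint_positions"],1))
print(inc([.4672,.2499,.0455],toolR(24,15.3)));print(inc([.4672,.2499,.060],toolR(24,15.3)))
c=viewer.capture("top")
for r in nets.find_in("top","hazelnut_a"):print(round(r["conf"],2),np.round(r["location"]),at(c,r["location"],.02).round(3))
E
```

```text
14.6833 [0.46707428 0.24864457 0.16670609] [  14.4   24.5  110.9    5.3   29.7 -103.8]
[0.105, 0.003, 0.39, 0.0, 0.0, -0.0]
[0.092, 0.003, 0.344, 0.0, 0.0, -0.0]
0.61 [369. 212.] [ 0.538 -0.148  0.02 ]
```

Request:
move_arm(
  increments=[
    [0.01,0,0.04,0,0,0,0],
    [0.028,0,0.1,0,0,0,0],
    [0.046,0,0.17,0,0,0,0],
    [0.062,0,0.23,0,0,0,0],
    [0.077,0,0.285,0,0,0,0],
    [0.088,0,0.325,0,0,0,0],
    [0.096,0,0.355,0,0,0,0],
    [0.101,0,0.375,0,0,0,0],
    [0.105,0,0.388,0,0,0,0],
    [0.106,0,0.395,0,0,0,0],
  ],
)

```text
time_s: 15.62
position: [0.4675, 0.2496, 0.0437]
tcp_rot: [[-0.881, -0.407, 0.241], [-0.392, 0.913, 0.109], [-0.264, 0.002, -0.964]]
force: [0.1, 0.4, -1.0]
opening: 0.152
grasp_force: 30.0
```

Request:
move_arm(
  increments=[
    [0,0,0,0,0,0,0],
    [0,0,0,0,0,0,0],
    [0,0,0,0,0,0,0],
  ],
)

```text
time_s: 15.87
position: [0.4678, 0.2498, 0.0446]
tcp_rot: [[-0.881, -0.407, 0.242], [-0.392, 0.913, 0.11], [-0.266, 0.002, -0.964]]
force: [0.7, -0.5, -2.1]
opening: 0.159
grasp_force: 30.0
```

Request:
move_arm(
  increments=[
    [0.001,0,0.003,0,0,0,0],
    [0.002,0,0.006,0,0,0,0],
    [0.002,0,0.006,0,0,0,0],
    [0.002,0,0.006,0,0,0,0],
  ],
)

```text
time_s: 16.2
position: [0.4677, 0.2498, 0.0433]
tcp_rot: [[-0.88, -0.407, 0.243], [-0.392, 0.913, 0.11], [-0.267, 0.001, -0.964]]
force: [-2.1, -1.1, 6.9]
opening: 0.161
grasp_force: 30.0
```

Request:
move_arm(
  increments=[
    [0,0,0,0,0,0,0.1],
    [0,0,0,0,0,0,0.2],
    [0,0,0,0,0,0,0.3],
    [0,0,0,0,0,0,0.4],
    [0,0,0,0,0,0,0.5],
    [0,0,0,0,0,0,0.6],
    [0,0,0,0,0,0,0.6],
    [0,0,0,0,0,0,0.6],
    [0,0,0,0,0,0,0.6],
  ],
)

```text
time_s: 16.95
position: [0.4673, 0.2496, 0.042]
tcp_rot: [[-0.881, -0.407, 0.241], [-0.392, 0.913, 0.109], [-0.264, 0.002, -0.964]]
force: [-0.2, 0.1, 0.2]
opening: 0.578
grasp_force: 0.0
```

It touched down at 7 N and released. Retreat straight back, then check.

Request:
move_arm(
  increments=[
    [0,0,-0.03,0,0,0,0.7],
    [0,0,-0.09,0,0,0,0.8],
    [0,0,-0.17,0,0,0,0.8],
    [0,0,-0.26,0,0,0,0.8],
    [0,0,-0.35,0,0,0,0.8],
    [0,0,-0.42,0,0,0,0.8],
    [0,0,-0.46,0,0,0,0.8],
    [0,0,-0.47,0,0,0,0.8],
    [0,0,-0.47,0,0,0,0.8],
  ],
)

```text
time_s: 17.7
position: [0.4335, 0.2342, 0.1794]
tcp_rot: [[-0.88, -0.407, 0.243], [-0.392, 0.913, 0.11], [-0.267, 0.001, -0.964]]
force: [0.6, 0.1, -0.2]
opening: 0.798
grasp_force: 0.0
```

```bash
python3 - <<'E'
from plan import *
ims=[]
for n in("top","side"):
    c=viewer.capture(n);ims.append(c["image"])
    for r in nets.find_in(n,"hazelnut_a"):print(n,round(r["conf"],2),np.round(r["location"]),at(c,r["location"],.02).round(3))
print(bot.read_state()["position"])
a=ims[0][150:270,330:430];b=ims[1][120:360,180:400]
cv2.imwrite("pics/end.png",np.hstack([cv2.resize(a,(400,480)),cv2.resize(b,(400,480))]))
E
```

```text
[0.43296655 0.23409441 0.17708084]
```

View pics/end.png

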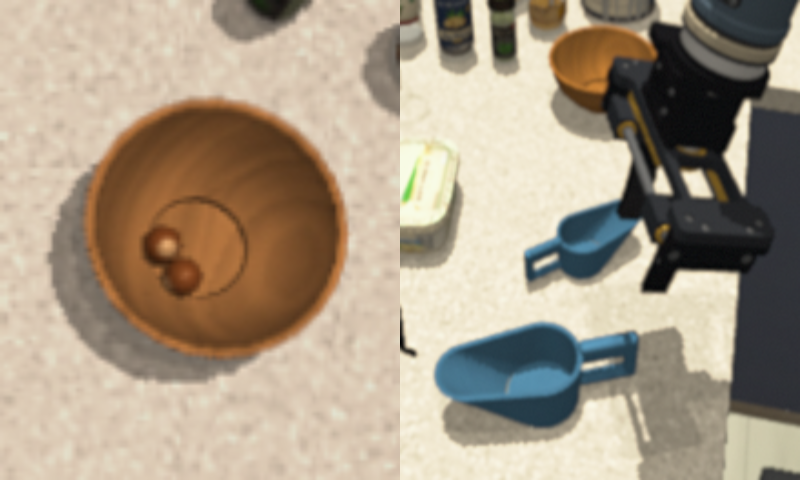

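The last picture shows both nuts in the bowl, at crop (162,245) and (182,275). The jug stands upright and empty, and the gripper is clear. Handing in.

```bash
python3 -c "
from rig import workorder
print(workorder.hand_in())"
```

```text
the job is handed in; nothing more can be done
None
```

The job is handed in, with no verdict returned: both hazelnuts were in the bowl, the bowl had not visibly moved, and the jug stood upright back at its starting spot with the gripper clear, but I viewed 11 pictures, one over the limit of 10.

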